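Stack the flanged tube caps on the drying stand

ROBOT

A 6-joint arm with a two-finger parallel gripper is mounted at the origin on a cart in front of the work surface, level with it; the furniture and walls round the work are solid. World frame = base frame: x ahead of the robot, y to its left, z up, the work surface at z = 0. Lengths are in mm, angles in degrees, forces in N, time in s.
With the tool pointing down it reaches from about 300 to 875 mm from the base axis. Payload 4.2 kg.
Tool frame: the origin (TCP) lies at the very end of the fingers, on their centre line; the grasp point (between the pads) lies 19 mm behind it; z points along the fingers, y is the line along which they close (so a half turn about z gives the same grasp; the last joint's range is limited). The gripper opens to 85 mm and grips with 20 to 120 N. Pads are 22 mm wide; open, the fingers measure 114 mm over their backs; the gripper's body (76 mm by 85 mm) begins 54 mm behind the grasp point. The pads swing forward as they close: fully open they stand 13 mm farther back than shut.
Start: joints at [-71.333, 18.312, 89.639, -0, 72.044, -1.146], TCP at [194.899, -540.977, 231.338] pointing down, gripper open.
Joint ranges: [-177.97, 177.97], [-48.28, 115.42], [12.27, 149.76], [-77.06, 257.06], [2.81, 150.46], [-146.56, 146.56]. Speed limits (degrees/s): [147.25, 147.25, 180, 180, 180, 180].

INTERFACE

Orientations are given as [roll, pitch, yaw] about the fixed x, y, z axes, in that order (R = Rz(yaw) Ry(pitch) Rx(roll)).
In Python, from station import monitor, imaging, workorder gives the robot as it stands. The module is installed in compiled form; this text tells all that it offers.
- The arm moves only by the tool drive_tool, never from a script. Its argument "targets" is a list of rows, each a list of 7 numbers: the turn, a rotation vector about the tool's x, y, z in rad, then the shift along the tool's x, y, z in mm, then the finger opening in mm, from 0 to 85.4. A call has 1 to 10 rows; each row shifts and turns the commanded pose from where the row before left it, along the tool's axes as they then stand; what a row does not reach is not made up. A row lasts 1/12 s, in which the tool goes at most 41.7 mm and 7.16 degrees, less where a joint would pass 70% of its speed; a pose out of reach is approached as far as the arm can. A call with a gripper value outside its range is refused whole. The fingers move at their own pace and stop on an object; the grip force is fixed at half the most. Time passes only in rows, so rows that do not move let the fingers close. It gives the time, the measured TCP pose, the force, the opening and the grip force at its end, in the units of the state.
- monitor.get_obs(): the state, without advancing time (a new reading comes with each control period).
- imaging.capture(name): name is "side" or "top"; returns a dict with "pixels" (480x640x3 uint8, red, green, blue), "mtx" (3x3 intrinsics, pixels), "D" ([k1, k2, p1, p2, k3] as OpenCV has them; the pictures are not rectified), "R" (3x3) and "t" (3): a world point X has camera coordinates R X + t. Camera axes: x right, y down, z forward; pixel columns grow to the right and rows downward; lengths in mm; the calibration is good to about 2 mm. A picture is of the moment at which its call begins. There is no depth.
- workorder.hand_in(): hands the job in; it is judged then, once.
The state is a dict: "time": time; "joint_positions": joint angles; "dq": joint speeds; "joint_efforts": joint torques, N m; "ee_pos": TCP position; "tool_rot": TCP orientation; "contact_force": force on the tool from outside, world axes, zero at the start; "torque": the same for the moment, N m; "opening": opening from 0.0 (shut) to 1.0 (fully open); "gripper_force": force on a finger pad.
Only numpy, scipy, OpenCV 4.12 (cv2) and the standard library are available. Lean on these libraries where they do the work, as an engineer would, in place of code of your own. Each camera call takes 0.05 s, during which the arm holds its last target. There are 200 camera calls.

TASK

Stack the four flanged tube caps on the drying stand, flange face down as they lie now: the largest flange on the spigot first, then one on another by size up to the smallest, each fully seated and level. The two plain plugs without a flange are not part of the set; leave them where they are.

Things in the scene. Friction and masses are not known exactly. Their poses are not given: they have to be found in the camera images.
- cap_92_mid (a point): largest flanged cap, 84 to 156 g: grey plastic; upright barrel 38 mm wide, 30 mm high, black ring near its top; on top a coned pilot 10 mm high, 24 mm wide at its foot, 12 mm at the tip; below, a socket 28 mm wide, 13 mm deep, that fits over a pilot. Round its foot a flange 92 mm wide, 8 mm thick, face down. Grip the barrel above the flange. Point: on the axis, 15 mm above the flange face; z up along the axis
- cap_76_mid (a point): second largest flanged cap, 84 to 156 g: grey plastic; upright barrel 38 mm wide, 30 mm high, black ring near its top; on top a coned pilot 10 mm high, 24 mm wide at its foot, 12 mm at the tip; below, a socket 28 mm wide, 13 mm deep, that fits over a pilot. Round its foot a flange 76 mm wide, 8 mm thick, face down. Grip the barrel above the flange. Point: on the axis, 15 mm above the flange face; z up along the axis
- cap_62_mid (a point): third largest flanged cap, 84 to 156 g: grey plastic; upright barrel 38 mm wide, 30 mm high, black ring near its top; on top a coned pilot 10 mm high, 24 mm wide at its foot, 12 mm at the tip; below, a socket 28 mm wide, 13 mm deep, that fits over a pilot. Round its foot a flange 62 mm wide, 8 mm thick, face down. Grip the barrel above the flange. Point: on the axis, 15 mm above the flange face; z up along the axis
- cap_50_mid (a point): smallest flanged cap, 84 to 156 g: grey plastic; upright barrel 38 mm wide, 30 mm high, black ring near its top; on top a coned pilot 10 mm high, 24 mm wide at its foot, 12 mm at the tip; below, a socket 28 mm wide, 13 mm deep, that fits over a pilot. Round its foot a flange 50 mm wide, 8 mm thick, face down. Grip the barrel above the flange. Point: on the axis, 15 mm above the flange face; z up along the axis
- plug_1_mid (a point): plain plug without flange, leave alone: grey plastic; upright barrel 38 mm wide, 30 mm high, black ring near its top; on top a coned pilot 10 mm high, 24 mm wide at its foot, 12 mm at the tip; below, a socket 28 mm wide, 13 mm deep, that fits over a pilot. Point: on the axis, 15 mm above its underside
- plug_2_mid (a point): plain plug without flange, leave alone: grey plastic; upright barrel 38 mm wide, 30 mm high, black ring near its top; on top a coned pilot 10 mm high, 24 mm wide at its foot, 12 mm at the tip; below, a socket 28 mm wide, 13 mm deep, that fits over a pilot. Point: on the axis, 15 mm above its underside
- stand: drying stand, fixed: round grey-painted base 100 mm wide, 12 mm thick, in its middle a coned steel spigot shaped like the caps' pilots (10 mm high). Origin: centre of its underside; z up. A seated cap's flange face lies flat on the base, 12 mm above the origin; each further cap sits 30 mm higher, flat on the barrel top below; sockets have 2 mm play each way
Not all that is in view belongs to the job. What is shaped like the part that bears cap_92_mid but pink is not meant. Leave any blue look-alike of the part that bears cap_62_mid alone.

How it is judged (in metres and radians):
On the way, in this order (a step that is already met when the one before it is completed fails the run):
1. the largest flanged cap sits flat on the stand's spigot (z of cap_92_mid in the frame of stand between 0.024 and 0.03 m and horizontal distance between cap_92_mid and stand below 0.005 m and angle between cap_92_mid's own z axis and vertical below 0.07 rad), for 0.2 s.
2. the second largest flanged cap sits on the one before (z of cap_76_mid in the frame of cap_92_mid between 0.027 and 0.033 m and horizontal distance between cap_76_mid and cap_92_mid below 0.005 m and angle between cap_76_mid's own z axis and vertical below 0.07 rad), for 0.2 s.
3. the third largest flanged cap sits on the one before (z of cap_62_mid in the frame of cap_76_mid between 0.027 and 0.033 m and horizontal distance between cap_62_mid and cap_76_mid below 0.005 m and angle between cap_62_mid's own z axis and vertical below 0.07 rad), for 0.2 s.
4. the smallest flanged cap sits on the one before (z of cap_50_mid in the frame of cap_62_mid between 0.027 and 0.033 m and horizontal distance between cap_50_mid and cap_62_mid below 0.005 m and angle between cap_50_mid's own z axis and vertical below 0.07 rad), for 0.2 s.
At the end, for the whole second after the job is handed in: The four flanged caps are stacked on the stand from largest (bottom) to smallest (top), each within 3 mm of its fully seated height, within 5 mm of the axis of what it sits on, upright within 0.07 rad and at rest (all of step 1 and all of step 2 and all of step 3 and all of step 4 and linear speed of each of cap_92, cap_76, cap_62, cap_50 below 0.02 m/s); the robot touches nothing.
It fails at once if a plain plug is moved by more than 20 mm (plug_1) (distance of plug_1_mid from where it was at the start of the episode above 0.02 m).
It fails at once if a plain plug is moved by more than 20 mm (plug_2) (distance of plug_2_mid from where it was at the start of the episode above 0.02 m).
It also fails if it takes over 120 s, if anything falls off the work surface, if the arm or the gripper's body presses on something with over 40 N, if the wrist force passes 120 N, or if a joint passes its speed limit or range.

## Working session

There is one attempt and no reset: what is moved stays moved. The work goes in short steps, Python scripts to look and compute and a tool call to move; the robot and the scene stay as the last step left them, time stands still between calls to the robot, and variables do not carry over. Pictures are saved under pics/ and viewed, at most 14 in all, crops included, and the job is handed in when it is done.

Besides the shell and the picture viewer there is one more tool, called by a JSON object that holds its "op" and its "data", one argument or row to a line. drive_tool: Moves the arm, as the interface text tells. Its arguments: {"type":"object","properties":{"targets":{"type":"array","items":{"type":"array","items":{"type":"number"}}}},"required":["targets"]}

```bash
mkdir -p pics; cat > h.py <<'E'
import numpy as np, cv2, json
from station import monitor, imaging, workorder
def cap(n,f=None):
    c=imaging.capture(n)
    if f: cv2.imwrite('pics/'+f+'.png',c['pixels'][:,:,::-1])
    return c
def ray(c,uv):
    p=cv2.undistortPoints(np.array([[uv]],float),np.array(c['mtx']),np.array(c['D']))[0,0]
    R=np.array(c['R']);t=np.array(c['t']).ravel()
    return -R.T@t, R.T@np.array([p[0],p[1],1])
def onz(c,uv,z):
    o,d=ray(c,uv); return o+d*(z-o[2])/d[2]
def proj(c,X):
    return cv2.projectPoints(np.array(X,float).reshape(-1,1,3),cv2.Rodrigues(np.array(c['R'],float))[0],np.array(c['t'],float),np.array(c['mtx']),np.array(c['D']))[0][:,0]
E
python3 - <<'E'
from h import *
for n in('top','side'):
    c=cap(n,n+'0'); print(n,ray(c,(320,240)),np.array(c['mtx'])[0,0])
o=monitor.get_obs();print(o)
E
```

```text
top (array([ 349.59473318,   72.64861909, 1206.39055421]), array([ 0.20118071,  0.01243824, -0.97955871])) 502.744631020079
side (array([  611.25635498, -1088.76755099,   803.1702915 ]), array([-0.02821098,  0.83606395, -0.54799581])) 578.6151323917976
{'time': 0.1, 'joint_positions': array([-7.13344505e+01,  1.83486608e+01,  8.96995388e+01, -5.09522493e-04,
        7.20422946e+01, -1.14726476e+00]), 'dq': array([-0.10591236, -0.02632911, -0.14186645,  0.03408245,  0.10721585,
        0.06400888]), 'joint_efforts': array([ 4.85292985e-04, -4.16409552e+01, -2.34704804e+01, -3.58102864e-05,
        4.78400310e-03,  7.23978701e-06]), 'ee_pos': array([ 194.74783883, -540.57467653,  230.55864207]), 'tool_rot': array([-1.79909514e+02, -1.32753690e-03,  1.98129707e+01]), 'contact_force': array([-0.04603535,  0.15272744, -0.21034034]), 'torque': array([-0.01791081,  0.01393389, -0.0155456 ]), 'gripper_force': 0.0, 'opening': 0.9993942243185154}
```

View pics/top0.png

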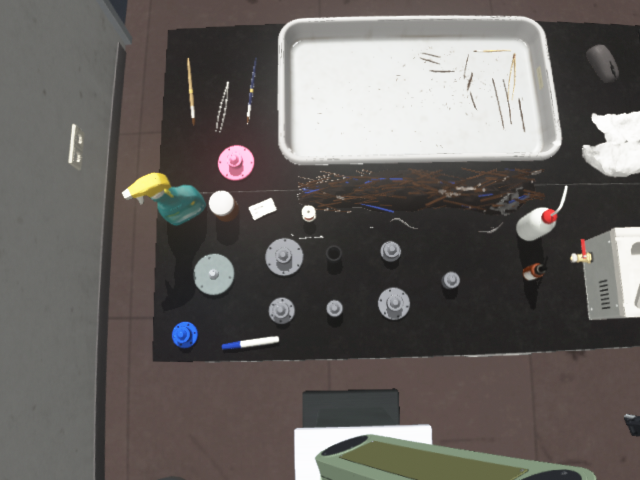

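View pics/side0.png

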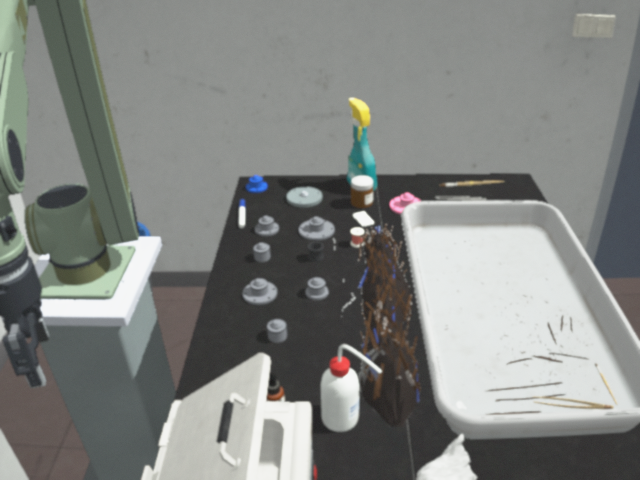

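```bash
cat > m.py <<'E'
from h import *
T={'c92':(284,257),'c76':(394,303),'c62':(281,311),'c50':(391,252),'p1':(334,309),'p2':(451,281),'dark':(334,254),'stand':(214,274),'pink':(236,162),'blue':(184,335)}
def outer(c,uv,z,thr=60,r=28):
    g=c['pixels'].max(2); u,v=uv
    m=np.zeros(g.shape,np.uint8); cv2.circle(m,(u,v),r,255,-1)
    b=((g>thr)&(m>0)).astype(np.uint8)
    b=cv2.morphologyEx(b,cv2.MORPH_CLOSE,np.ones((5,5)))
    k,_=cv2.findContours(b,cv2.RETR_EXTERNAL,cv2.CHAIN_APPROX_NONE)
    k=max(k,key=cv2.contourArea)
    P=np.array([onz(c,p[0].astype(float),z)[:2] for p in k])
    (x,y),ax,_=cv2.fitEllipse(P.astype(np.float32))
    return np.round([x,y,*ax],1)
E
python3 - <<'E'
from m import *
c=cap('top')
for n,uv in T.items():
    z=12 if n=='stand' else 8
    print(n,outer(c,uv,z,60,26 if n in('c92','stand') else 20),'tip',np.round(onz(c,uv,22 if n=='stand' else 40)[:2],1))
i=c['pixels'][220:345,165:475,::-1]; 
cv2.imwrite('pics/crop.png',cv2.resize(i,None,fx=2.5,fy=2.5,interpolation=cv2.INTER_CUBIC))
E
```

```text
c92 [561.2 175.   91.2 103.5] tip [550.6 173.3]
c76 [438.2 -83.1  76.   76.8] tip [435.6 -80.3]
c62 [428.5 184.4  62.1  62.9] tip [424.  181.8]
c50 [564.9 -81.3  49.7  50.4] tip [555.7 -79.2]
p1 [430.6  58.5  39.   40.1] tip [425.6  59. ]
p2 [ 489.6 -223.7   40.    44. ] tip [ 482.8 -216.8]
dark [562.1  52.7  34.8  42.6] tip [554.6  55.3]
stand [519.8 347.5 101.1 101.5] tip [516.8 343.7]
pink [804.  296.   98.9 106.2] tip [791.3 289.8]
blue [375.4 417.8  63.5  65. ] tip [372.7 409. ]
```

View pics/crop.png

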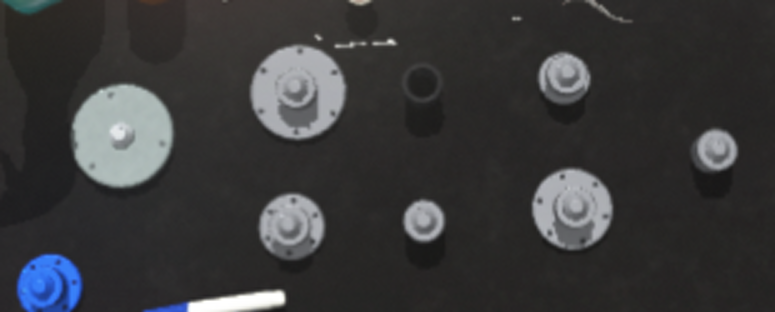

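The crop shows grey flanged caps at full-frame (284,257), (394,303), (281,311) and (391,252). Their measured flange diameters are about 92, 76, 62 and 50, so they are the set. The plugs are at (334,309) and (451,281), with no flange. The stand is the pale disc with a steel spigot at (214,274). The blue item (184,335), the pink item (236,162) and the dark ring (334,254) are look-alikes or clutter. The white scraps spoiled the c92 fit, so I'll refine it and cross-check with the side view while the arm starts moving.

```bash
python3 - <<'E'
from m import *
c=cap('top'); s=cap('side')
for thr in(60,90,110): print('c92',outer(c,(284,258),8,thr,21),'stand',outer(c,(214,274),12,thr,24))
E_={'c92':(317,228,8,20),'c76':(260,291,8,19),'c62':(267,225,8,14),'c50':(317,288,8,13),'stand':(304,197,12,20)}
for n,(u,v,z,r) in E_.items():
    print(n,'side',outer(s,(u,v),z,70,r))
E
```

```text
c92 [558.2 176.7  92.6  94. ] stand [519.8 347.4 101.3 101.6]
c92 [558.2 176.8  90.1  90.9] stand [519.3 347.6  97.6  99.6]
c92 [558.1 176.7  89.4  89.7] stand [519.3 347.3  96.4  98.3]
c92 side [561.  176.   95.  128.3]
c76 side [439.4 -79.   77.6  97.6]
c62 side [429.4 195.6  62.3 106.7]
c50 side [566.5 -70.6  51.7  88.8]
stand side [522.8 345.9 106.8 125.6]
```

{"op": "drive_tool", "data": {
  "targets": [
    [0,0,0.1153,0,0,0,85],
    [0,0,0.1153,0,0,0,85],
    [0,0,0.1153,0,0,0,85],
    [0,0,0,18,-36,0,85],
    [0,0,0,18,-36,0,85],
    [0,0,0,18,-36,0,85],
    [0,0,0,18,-36,0,85],
    [0,0,0,18,-36,0,85],
    [0,0,0,18,-36,0,85],
    [0,0,0,18,-36,0,85]
  ]
}}

```text
time: 1.08
ee_pos: [321.2, -287.2, 231.4]
tool_rot: [180.0, -0.0, -0.0]
contact_force: [1.4, -0.1, 0.5]
opening: 0.997
gripper_force: 0.0
```

{"op": "drive_tool", "data": {
  "targets": [
    [0,0,0,18.2,-35.7,0,85],
    [0,0,0,18.2,-35.7,0,85],
    [0,0,0,18.2,-35.7,0,85],
    [0,0,0,18.2,-35.7,0,85],
    [0,0,0,18.2,-35.7,0,85],
    [0,0,0,18.2,-35.7,0,85],
    [0,0,0,18.2,-35.7,0,85],
    [0,0,0,18.2,-35.7,0,85],
    [0,0,0,18.2,-35.7,0,85],
    [0,0,0,18.2,-35.7,10,85]
  ]
}}

```text
time: 1.92
ee_pos: [504.6, 70.2, 222.9]
tool_rot: [-180.0, -0.2, 0.0]
contact_force: [0.9, -0.5, 0.2]
opening: 0.997
gripper_force: 0.0
```

{"op": "drive_tool", "data": {
  "targets": [
    [0,0,0,18.2,-35.7,20,85],
    [0,0,0,18.2,-35.7,20,85],
    [0,0,0,18.2,-35.7,20,85],
    [0,0,0,0,0,30,85],
    [0,0,0,0,0,30,85],
    [0,0,0,0,0,20,85],
    [0,0,0,0,0,10,85],
    [0,0,0,0,0,0,85],
    [0,0,0,0,0,0,85]
  ]
}}

```text
time: 2.67
ee_pos: [554.2, 167.6, 75.8]
tool_rot: [-180.0, -0.0, -0.0]
contact_force: [0.2, -0.2, 0.1]
opening: 0.996
gripper_force: 0.0
```

{"op": "drive_tool", "data": {
  "targets": [
    [0,0,0,4,-9.4,0,85],
    [0,0,0,0,0,25,85],
    [0,0,0,0,0,20,85],
    [0,0,0,0,0,12,85],
    [0,0,0,0,0,5,85],
    [0,0,0,0,0,0,85],
    [0,0,0,0,0,0,85]
  ]
}}

```text
time: 3.25
ee_pos: [559.0, 177.6, 14.8]
tool_rot: [-180.0, -0.2, -0.0]
contact_force: [-0.6, -0.7, -0.0]
opening: 0.998
gripper_force: 0.0
```

{"op": "drive_tool", "data": {
  "targets": [
    [0,0,0,-0.5,0.5,4.3,85],
    [0,0,0,0,0,0,60],
    [0,0,0,0,0,0,45],
    [0,0,0,0,0,0,30],
    [0,0,0,0,0,0,20],
    [0,0,0,0,0,0,20],
    [0,0,0,0,0,0,20],
    [0,0,0,0,0,0,20]
  ]
}}

```text
time: 3.92
ee_pos: [557.8, 176.7, 9.9]
tool_rot: [-180.0, -0.1, -0.0]
contact_force: [-0.3, 0.0, 6.4]
opening: 0.42
gripper_force: 60.2
```

```bash
python3 - <<'E'
from h import *
c=cap('side'); cv2.imwrite('pics/g1.png',cv2.resize(c['pixels'][140:300,220:420,::-1],None,fx=3,fy=3,interpolation=cv2.INTER_CUBIC))
o=monitor.get_obs(); print(o['ee_pos'],o['contact_force'],o['opening'],o['gripper_force'])
E
```

```text
[557.71507262 176.63478246   9.86662798] [-1.52395073 -0.26780221  5.52235674] 0.42553371920365274 60.229497473628726
```

View pics/g1.png

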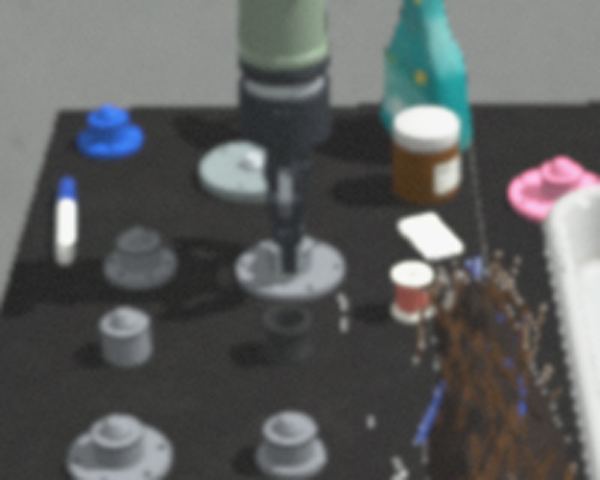

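Gripped: the opening reads 36 mm and the side view shows the fingers on the barrel at crop (290,250). Next I lift it and carry it to the stand.

{"op": "drive_tool", "data": {
  "targets": [
    [0,0,0,0,0,-10,20],
    [0,0,0,0,0,-20,20],
    [0,0,0,0,0,-20,20],
    [0,0,0,-6,-30,0,20],
    [0,0,0,-8,-34,0,20],
    [0,0,0,-8,-34,0,20],
    [0,0,0,-8,-34,0,20],
    [0,0,0,-6,-28,0,20],
    [0,0,0,-2.3,-10.8,0,20],
    [0,0,0,0,0,0,20]
  ]
}}

```text
time: 4.8
ee_pos: [518.2, 349.6, 59.1]
tool_rot: [-180.0, 0.0, 0.2]
contact_force: [-0.3, -0.4, -1.8]
opening: 0.417
gripper_force: 60.3
```

{"op": "drive_tool", "data": {
  "targets": [
    [0,0,0,0,0,0,20],
    [0,0,0,0,0,0,20]
  ]
}}

```text
time: 4.97
ee_pos: [519.0, 345.9, 59.0]
tool_rot: [179.9, 0.0, -0.0]
contact_force: [1.2, -1.1, -1.3]
opening: 0.425
gripper_force: 60.3
```

```bash
python3 - <<'E'
from h import *
c=cap('side'); cv2.imwrite('pics/g2.png',cv2.resize(c['pixels'][120:250,230:400,::-1],None,fx=4,fy=4,interpolation=cv2.INTER_CUBIC))
E
```

```text
(no output)
```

View pics/g2.png

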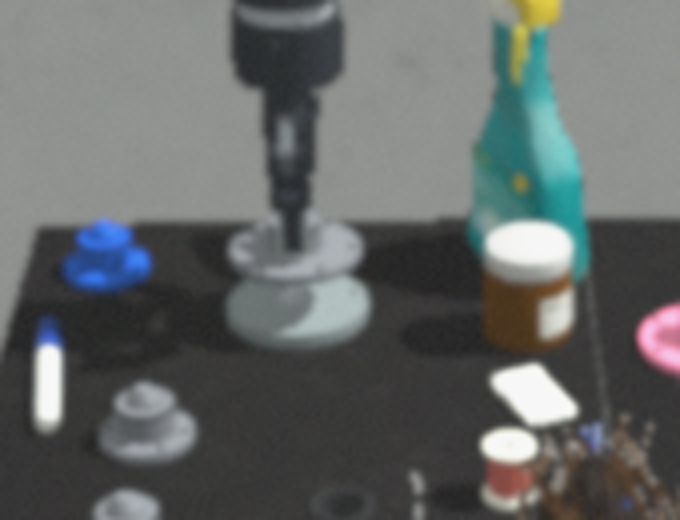

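The cap is held level over the stand: flange at crop (297,245), base at (297,305). I'm lowering it.

{"op": "drive_tool", "data": {
  "targets": [
    [0,0,0,0.5,-1.5,10,20],
    [0,0,0,0,0,12,20],
    [0,0,0,0,0,7,20],
    [0,0,0,0,0,4,20],
    [0,0,0,0,0,2,20],
    [0,0,0,0,0,1.5,20],
    [0,0,0,0,0,0,20],
    [0,0,0,0,0,0,20]
  ]
}}

```text
time: 5.68
ee_pos: [519.7, 349.0, 22.9]
tool_rot: [-180.0, -0.0, -0.0]
contact_force: [0.3, -0.3, -1.2]
opening: 0.424
gripper_force: 60.1
```

{"op": "drive_tool", "data": {
  "targets": [
    [0,0,0,0,1,1,20],
    [0,0,0,0,0,0,20],
    [0,0,0,0,0,0,20]
  ]
}}

```text
time: 5.93
ee_pos: [519.6, 347.9, 21.9]
tool_rot: [-180.0, -0.0, -0.0]
contact_force: [-0.2, 0.5, -0.3]
opening: 0.424
gripper_force: 60.3
```

Seated, since the force now carries the weight. Release and rise.

{"op": "drive_tool", "data": {
  "targets": [
    [0,0,0,0,0,0,45],
    [0,0,0,0,0,0,60],
    [0,0,0,0,0,0,85],
    [0,0,0,0,0,-3,85],
    [0,0,0,0,0,-20,85],
    [0,0,0,0,0,-35,85],
    [0,0,0,0,0,-35,85],
    [0,0,0,-10,38,0,85],
    [0,0,0,-10,38,0,85],
    [0,0,0,-10,38,0,85]
  ]
}}

```text
time: 6.77
ee_pos: [489.3, 233.2, 115.7]
tool_rot: [-180.0, -0.1, 0.1]
contact_force: [0.4, -0.7, 0.1]
opening: 0.995
gripper_force: 0.0
```

{"op": "drive_tool", "data": {
  "targets": [
    [0,0,0,-7,40,0,85],
    [0,0,0,-7,40,0,85],
    [0,0,0,-7,40,0,85],
    [0,0,0,-7,40,0,85],
    [0,0,0,-7,40,0,85],
    [0,0,0,-7,40,0,85],
    [0,0,0,-7,40,0,85],
    [0,0,0,-4,30,0,85],
    [0,0,0,0,0,0,85],
    [0,0,0,0,0,0,85]
  ]
}}

```text
time: 7.6
ee_pos: [436.4, -77.4, 115.1]
tool_rot: [-180.0, -0.1, -0.2]
contact_force: [-0.5, 1.3, 1.1]
opening: 0.991
gripper_force: 0.0
```

```bash
python3 - <<'E'
from m import *
c=cap('top'); cv2.imwrite('pics/s1.png',cv2.resize(c['pixels'][230:340,160:420,::-1],None,fx=3,fy=3,interpolation=cv2.INTER_CUBIC))
print(outer(c,(212,274),20,130,26),outer(c,(212,274),20,150,26))
print(monitor.get_obs()['ee_pos'])
E
```

```text
[520.8 346.3  89.5  95.6] [521.3 347.5  87.1  91.7]
[436.53189363 -76.41218918 115.00659685]
```

View pics/s1.png

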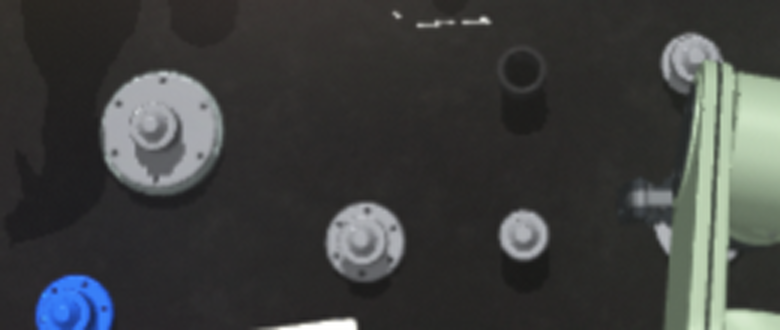

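c92 sits centred on the stand at crop (161,132), about (521,347) in world coordinates. Next is c76.

{"op": "drive_tool", "data": {
  "targets": [
    [0,0,0,2,5.5,0,85],
    [0,0,0,0,0,30,85],
    [0,0,0,0,0,30,85],
    [0,0,0,0,0,20,85],
    [0,0,0,0,0,10,85],
    [0,0,0,0,0,5,85],
    [0,0,0,0,0,0,85],
    [0,0,0,0,0,0,85],
    [0,0,0,0,0,0,85]
  ]
}}

```text
time: 8.4
ee_pos: [439.4, -81.5, 20.5]
tool_rot: [180.0, -0.1, 0.0]
contact_force: [0.4, 0.8, 0.5]
opening: 0.99
gripper_force: 0.0
```

{"op": "drive_tool", "data": {
  "targets": [
    [0,0,0,-0.7,1,6,85],
    [0,0,0,0,0,3,75],
    [0,0,0,0,0,0,60],
    [0,0,0,0,0,0,45],
    [0,0,0,0,0,0,30],
    [0,0,0,0,0,0,20],
    [0,0,0,0,0,0,20],
    [0,0,0,0,0,0,20],
    [0,0,0,0,0,0,20]
  ]
}}

```text
time: 9.15
ee_pos: [437.9, -82.8, 11.2]
tool_rot: [180.0, -0.0, 0.0]
contact_force: [-0.6, -1.1, 5.9]
opening: 0.421
gripper_force: 59.7
```

{"op": "drive_tool", "data": {
  "targets": [
    [0,0,0,0,0,-10,20],
    [0,0,0,0,0,-25,20],
    [0,0,0,0,0,-25,20],
    [0,0,0,0,0,-20,20],
    [0,0,0,4,-20,0,20],
    [0,0,0,6.9,-35,0,20],
    [0,0,0,6.9,-35,0,20],
    [0,0,0,6.9,-35,0,20],
    [0,0,0,6.9,-35,0,20],
    [0,0,0,6.9,-35,0,20]
  ]
}}

```text
time: 9.98
ee_pos: [476.0, 114.0, 90.4]
tool_rot: [180.0, 0.0, -0.0]
contact_force: [0.5, 0.4, -1.8]
opening: 0.425
gripper_force: 60.3
```

{"op": "drive_tool", "data": {
  "targets": [
    [0,0,0,6.9,-35,0,20],
    [0,0,0,6.9,-35,0,20],
    [0,0,0,6.9,-35,0,20],
    [0,0,0,6.9,-35,0,20],
    [0,0,0,6.9,-35,0,20],
    [0,0,0,5,-25,0,20],
    [0,0,0,3,-15,0,20],
    [0,0,0,0,0,0,20],
    [0,0,0,0,0,0,20],
    [0,0,0,0,0,0,20]
  ]
}}

```text
time: 10.82
ee_pos: [518.1, 326.2, 90.0]
tool_rot: [179.9, 0.1, -0.0]
contact_force: [-0.3, -0.4, -2.0]
opening: 0.423
gripper_force: 60.4
```

{"op": "drive_tool", "data": {
  "targets": [
    [0,0,0,2,-14,0,20],
    [0,0,0,0,-7.5,0,20],
    [0,0,0,0,0,10,20],
    [0,0,0,0,0,10,20],
    [0,0,0,0,0,5,20],
    [0,0,0,0,0,0,20],
    [0,0,0,0,0,0,20],
    [0,0,0,0,0,0,20]
  ]
}}

```text
time: 11.48
ee_pos: [520.9, 348.6, 65.6]
tool_rot: [180.0, 0.0, -0.0]
contact_force: [0.5, -0.5, -1.0]
opening: 0.419
gripper_force: 60.4
```

{"op": "drive_tool", "data": {
  "targets": [
    [0,0,0,-0.5,0.8,6,20],
    [0,0,0,0,0,3,20],
    [0,0,0,0,0,2,20],
    [0,0,0,0,0,1,20],
    [0,0,0,0,0,0.5,20],
    [0,0,0,0,0,0,20],
    [0,0,0,0,0,0,20]
  ]
}}

```text
time: 12.07
ee_pos: [520.4, 348.2, 53.3]
tool_rot: [-180.0, -0.0, -0.0]
contact_force: [-0.2, -1.2, -1.7]
opening: 0.422
gripper_force: 60.6
```

{"op": "drive_tool", "data": {
  "targets": [
    [0,0,0,0,0,0.7,20],
    [0,0,0,0,0,0.5,20],
    [0,0,0,0,0,0,20],
    [0,0,0,0,0,0,20]
  ]
}}

```text
time: 12.4
ee_pos: [520.5, 348.1, 53.2]
tool_rot: [-180.0, -0.1, -0.0]
contact_force: [-2.2, -1.3, 4.5]
opening: 0.422
gripper_force: 61.1
```

Contact came at the expected seated height. Release and go to c62.

{"op": "drive_tool", "data": {
  "targets": [
    [0,0,0,0,0,0,45],
    [0,0,0,0,0,0,60],
    [0,0,0,0,0,0,85],
    [0,0,0,0,0,-3,85],
    [0,0,0,0,0,-20,85],
    [0,0,0,0,0,-25,85],
    [0,0,0,0,0,-15,85],
    [0,0,0,-18,32,0,85],
    [0,0,0,-18,32,0,85],
    [0,0,0,-18,32,0,85]
  ]
}}

```text
time: 13.23
ee_pos: [465.7, 251.3, 115.2]
tool_rot: [-180.0, -0.1, 0.1]
contact_force: [0.6, 0.4, -0.6]
opening: 0.998
gripper_force: 0.0
```

{"op": "drive_tool", "data": {
  "targets": [
    [0,0,0,-18,32,0,85],
    [0,0,0,-15,28,0,85],
    [0,0,0,-4,7,10,85],
    [0,0,0,0,0,20,85],
    [0,0,0,0,0,20,85],
    [0,0,0,0,0,10,85],
    [0,0,0,0,0,0,85],
    [0,0,0,0,0,0,85]
  ]
}}

```text
time: 13.9
ee_pos: [429.3, 185.0, 54.9]
tool_rot: [180.0, 0.0, -0.0]
contact_force: [1.0, 0.6, 0.6]
opening: 0.998
gripper_force: 0.0
```

```bash
python3 - <<'E'
from m import *
c=cap('side'); cv2.imwrite('pics/s2.png',cv2.resize(c['pixels'][130:270,220:400,::-1],None,fx=4,fy=4,interpolation=cv2.INTER_CUBIC))
E
```

```text
(no output)
```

View pics/s2.png

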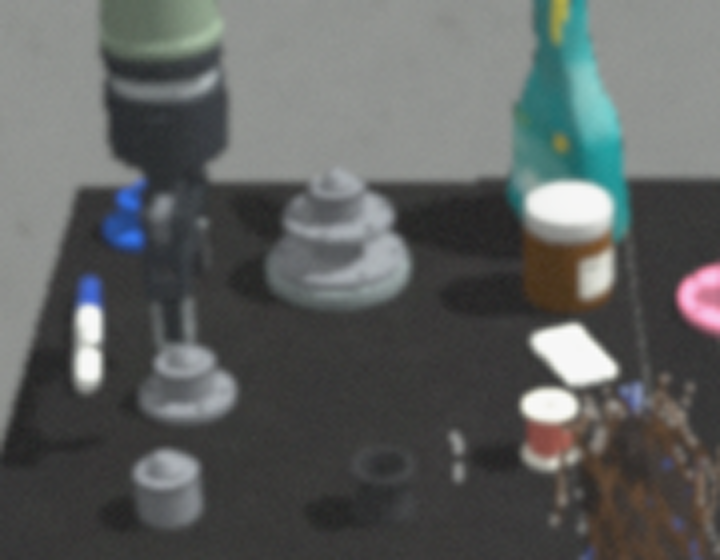

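The picture shows two caps level on the stand, at crop (338,240), and the gripper over c62 at (187,385). Now I'll grasp c62.

{"op": "drive_tool", "data": {
  "targets": [
    [0,0,0,0,0,20,85],
    [0,0,0,0,0,15,85],
    [0,0,0,0,0,6,85],
    [0,0,0,0,0,2,85],
    [0,0,0,0,0,0,85],
    [0,0,0,0,0,0,85],
    [0,0,0,0,0,0,85]
  ]
}}

```text
time: 14.53
ee_pos: [430.0, 185.3, 12.8]
tool_rot: [-180.0, -0.1, -0.0]
contact_force: [0.6, 0.9, -0.9]
opening: 0.993
gripper_force: 0.0
```

{"op": "drive_tool", "data": {
  "targets": [
    [0,0,0,0,0,0,70],
    [0,0,0,0,0,0,55],
    [0,0,0,0,0,0,45],
    [0,0,0,0,0,0,30],
    [0,0,0,0,0,0,20],
    [0,0,0,0,0,0,20],
    [0,0,0,0,0,0,20],
    [0,0,0,0,0,0,20]
  ]
}}

```text
time: 15.2
ee_pos: [429.5, 185.1, 12.5]
tool_rot: [-180.0, -0.0, -0.0]
contact_force: [-0.3, 0.2, 5.2]
opening: 0.422
gripper_force: 59.3
```

{"op": "drive_tool", "data": {
  "targets": [
    [0,0,0,0,0,-10,20],
    [0,0,0,0,0,-25,20],
    [0,0,0,0,0,-35,20],
    [0,0,0,0,0,-30,20],
    [0,0,0,0,0,-10,20],
    [0,0,0,10,-18,0,20],
    [0,0,0,17,-31,0,20],
    [0,0,0,17,-31,0,20],
    [0,0,0,17,-31,0,20],
    [0,0,0,15,-26,0,20]
  ]
}}

```text
time: 16.03
ee_pos: [505.9, 323.9, 121.7]
tool_rot: [-180.0, -0.0, 0.0]
contact_force: [1.3, -0.4, -2.2]
opening: 0.417
gripper_force: 60.3
```

{"op": "drive_tool", "data": {
  "targets": [
    [0,0,0,10,-16,0,20],
    [0,0,0,5,-8,0,20],
    [0,0,0,0,0,0,20],
    [0,0,0,0,0,0,20],
    [0,0,0,0,0,0,20]
  ]
}}

```text
time: 16.45
ee_pos: [519.3, 344.6, 121.6]
tool_rot: [179.9, 0.1, -0.0]
contact_force: [0.2, -1.1, -1.3]
opening: 0.418
gripper_force: 60.3
```

{"op": "drive_tool", "data": {
  "targets": [
    [0,0,0,1.5,-3.4,5,20],
    [0,0,0,0,0,10,20],
    [0,0,0,0,0,8,20],
    [0,0,0,0,0,4,20],
    [0,0,0,0,0,0,20],
    [0,0,0,0,0,0,20]
  ]
}}

```text
time: 16.95
ee_pos: [521.5, 349.1, 94.3]
tool_rot: [180.0, 0.1, -0.0]
contact_force: [0.1, -0.0, -1.0]
opening: 0.419
gripper_force: 60.3
```

{"op": "drive_tool", "data": {
  "targets": [
    [0,0,0,-0.5,1,5,20],
    [0,0,0,0,0,2.5,20],
    [0,0,0,0,0,1.3,20],
    [0,0,0,0,0,1,20],
    [0,0,0,0,0,0.5,20],
    [0,0,0,0,0,0,20],
    [0,0,0,0,0,0,20]
  ]
}}

```text
time: 17.53
ee_pos: [521.4, 348.5, 84.8]
tool_rot: [-180.0, -0.0, -0.0]
contact_force: [-0.1, 0.1, -1.9]
opening: 0.424
gripper_force: 60.3
```

{"op": "drive_tool", "data": {
  "targets": [
    [0,0,0,0,0,0.7,20],
    [0,0,0,0,0,0.4,20],
    [0,0,0,0,0,0,20],
    [0,0,0,0,0,0,20]
  ]
}}

```text
time: 17.87
ee_pos: [521.5, 348.5, 84.6]
tool_rot: [-180.0, -0.1, -0.0]
contact_force: [-0.7, -0.8, 5.0]
opening: 0.421
gripper_force: 60.8
```

{"op": "drive_tool", "data": {
  "targets": [
    [0,0,0,0,0,0,45],
    [0,0,0,0,0,0,60],
    [0,0,0,0,0,0,85],
    [0,0,0,0,0,-3,85],
    [0,0,0,0,0,-20,85],
    [0,0,0,0,0,-25,85],
    [0,0,0,0,0,-15,85],
    [0,0,0,4,36,0,85],
    [0,0,0,4,36,0,85],
    [0,0,0,4,36,0,85]
  ]
}}

```text
time: 18.7
ee_pos: [533.3, 239.8, 147.0]
tool_rot: [-180.0, -0.1, 0.1]
contact_force: [-0.7, 1.1, -0.0]
opening: 0.997
gripper_force: 0.0
```

{"op": "drive_tool", "data": {
  "targets": [
    [0,0,0,4,36,0,85],
    [0,0,0,4,36,0,85],
    [0,0,0,4,36,0,85],
    [0,0,0,4,36,0,85],
    [0,0,0,4,36,0,85],
    [0,0,0,4,36,0,85],
    [0,0,0,4,36,0,85],
    [0,0,0,3,30,0,85],
    [0,0,0,1,20,0,85],
    [0,0,0,0,0,0,85]
  ]
}}

```text
time: 19.53
ee_pos: [565.6, -65.3, 146.6]
tool_rot: [179.9, -0.0, -0.2]
contact_force: [0.6, -0.1, -0.0]
opening: 0.996
gripper_force: 0.0
```

{"op": "drive_tool", "data": {
  "targets": [
    [0,0,0,0,0,0,85],
    [0,0,0,0,0,0,85]
  ]
}}

```text
time: 19.7
ee_pos: [565.1, -60.9, 146.6]
tool_rot: [-180.0, 0.0, -0.0]
contact_force: [0.6, -0.3, -0.2]
opening: 0.999
gripper_force: 0.0
```

```bash
python3 - <<'E'
from m import *
c=cap('side'); cv2.imwrite('pics/s3.png',cv2.resize(c['pixels'][130:310,220:400,::-1],None,fx=3,fy=3,interpolation=cv2.INTER_CUBIC))
E
```

```text
(no output)
```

View pics/s3.png

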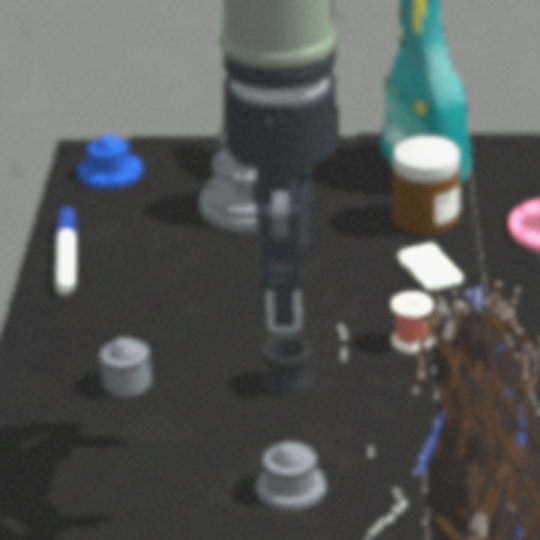

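The arm blocks the stack in this view. c50 is untouched at crop (291,475). I still need about 20 mm in −y.

{"op": "drive_tool", "data": {
  "targets": [
    [0,0,0,0,20,0,85],
    [0,0,0,0,0,30,85],
    [0,0,0,0,0,35,85],
    [0,0,0,0,0,20,85],
    [0,0,0,0,0,10,85],
    [0,0,0,0,0,0,85],
    [0,0,0,0,0,0,85],
    [0,0,0,0,0,0,85]
  ]
}}

```text
time: 20.42
ee_pos: [566.6, -81.2, 53.1]
tool_rot: [180.0, -0.2, 0.0]
contact_force: [0.6, -0.0, -0.4]
opening: 0.997
gripper_force: 0.0
```

{"op": "drive_tool", "data": {
  "targets": [
    [0,0,0,-0.7,0,20,85],
    [0,0,0,0,0,14,85],
    [0,0,0,0,0,5,85],
    [0,0,0,0,0,2,85],
    [0,0,0,0,0,0,85],
    [0,0,0,0,0,0,85],
    [0,0,0,0,0,0,85]
  ]
}}

```text
time: 21.0
ee_pos: [565.4, -81.7, 11.7]
tool_rot: [180.0, -0.1, -0.0]
contact_force: [-0.2, -0.5, 0.5]
opening: 0.995
gripper_force: 0.0
```

{"op": "drive_tool", "data": {
  "targets": [
    [0,0,0,0,0,0,70],
    [0,0,0,0,0,0,55],
    [0,0,0,0,0,0,45],
    [0,0,0,0,0,0,30],
    [0,0,0,0,0,0,20],
    [0,0,0,0,0,0,20],
    [0,0,0,0,0,0,20],
    [0,0,0,0,0,0,20]
  ]
}}

```text
time: 21.67
ee_pos: [564.9, -81.6, 11.1]
tool_rot: [180.0, -0.0, -0.0]
contact_force: [-0.9, 1.0, 5.3]
opening: 0.419
gripper_force: 60.3
```

{"op": "drive_tool", "data": {
  "targets": [
    [0,0,0,0,0,-10,20],
    [0,0,0,0,0,-30,20],
    [0,0,0,0,0,-35,20],
    [0,0,0,0,0,-35,20],
    [0,0,0,0,0,-30,20],
    [0,0,0,-2,-20,0,20],
    [0,0,0,-4,-35,0,20],
    [0,0,0,-4,-35,0,20],
    [0,0,0,-4,-35,0,20],
    [0,0,0,-3,-30,0,20]
  ]
}}

```text
time: 22.5
ee_pos: [546.6, 75.1, 150.7]
tool_rot: [-180.0, 0.0, -0.0]
contact_force: [-0.1, 0.7, -1.9]
opening: 0.421
gripper_force: 60.3
```

```bash
python3 - <<'E'
from m import *
c=cap('top'); cv2.imwrite('pics/s4.png',cv2.resize(c['pixels'][230:330,160:300,::-1],None,fx=4,fy=4,interpolation=cv2.INTER_CUBIC))
print(proj(c,[[521,348,20],[521,348,50],[521,348,80],[521,348,112]]))
E
```

```text
[[212.4444735  272.43505365]
 [209.54294085 270.67331571]
 [206.49474392 268.8214162 ]
 [203.06894635 266.73874563]]
```

View pics/s4.png

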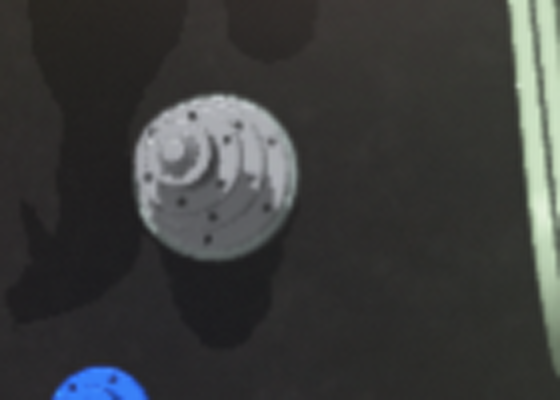

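The three-cap stack is in line: its tip is at crop (175,149), against (172,147) predicted. I'll carry on with c50.

{"op": "drive_tool", "data": {
  "targets": [
    [0,0,0,-3,-30,0,20],
    [0,0,0,-3.5,-36,0,20],
    [0,0,0,-3.5,-36,0,20],
    [0,0,0,-3.5,-36,0,20],
    [0,0,0,-3.5,-36,0,20],
    [0,0,0,-3.5,-36,0,20],
    [0,0,0,-3,-30,0,20],
    [0,0,0,-1,-15,0,20],
    [0,0,0,0,0,0,20],
    [0,0,0,0,0,0,20]
  ]
}}

```text
time: 23.38
ee_pos: [522.8, 328.1, 150.2]
tool_rot: [179.9, 0.0, 0.1]
contact_force: [0.1, -0.4, -2.2]
opening: 0.424
gripper_force: 60.6
```

{"op": "drive_tool", "data": {
  "targets": [
    [0,0,0,0,0,0,20],
    [0,0,0,0,0,0,20]
  ]
}}

```text
time: 23.55
ee_pos: [523.3, 326.8, 150.5]
tool_rot: [179.9, 0.0, -0.1]
contact_force: [-0.7, 1.0, -1.7]
opening: 0.418
gripper_force: 60.6
```

{"op": "drive_tool", "data": {
  "targets": [
    [0,0,0,-2,-12,0,20],
    [0,0,0,0,-9,5,20],
    [0,0,0,0,0,10,20],
    [0,0,0,0,0,8,20],
    [0,0,0,0,0,4,20],
    [0,0,0,0,0,0,20],
    [0,0,0,0,0,0,20],
    [0,0,0,0,0,0,20]
  ]
}}

```text
time: 24.22
ee_pos: [521.3, 349.3, 123.6]
tool_rot: [180.0, -0.0, -0.0]
contact_force: [-0.3, 0.2, -0.3]
opening: 0.425
gripper_force: 60.6
```

{"op": "drive_tool", "data": {
  "targets": [
    [0,0,0,-0.3,1,5,20],
    [0,0,0,0,0,2.5,20],
    [0,0,0,0,0,1.5,20],
    [0,0,0,0,0,0.8,20],
    [0,0,0,0,0,0.5,20],
    [0,0,0,0,0,0,20],
    [0,0,0,0,0,0,20]
  ]
}}

```text
time: 24.8
ee_pos: [520.9, 348.5, 113.4]
tool_rot: [-180.0, -0.0, -0.0]
contact_force: [-0.2, -0.4, -2.5]
opening: 0.421
gripper_force: 60.6
```

{"op": "drive_tool", "data": {
  "targets": [
    [0,0,0,0,0,0.7,20],
    [0,0,0,0,0,0.4,20],
    [0,0,0,0,0,0,20],
    [0,0,0,0,0,0,20]
  ]
}}

```text
time: 25.13
ee_pos: [521.1, 348.6, 113.1]
tool_rot: [-180.0, -0.1, -0.0]
contact_force: [-0.3, -1.7, 5.8]
opening: 0.42
gripper_force: 61.2
```

Seated at the expected height. Release, rise and move back toward the base so the side view is clear.

{"op": "drive_tool", "data": {
  "targets": [
    [0,0,0,0,0,0,45],
    [0,0,0,0,0,0,60],
    [0,0,0,0,0,0,85],
    [0,0,0,0,0,-3,85],
    [0,0,0,0,0,-20,85],
    [0,0,0,0,0,-30,85],
    [0,0,0,0,0,-20,85],
    [0,0,0,-25,20,0,85],
    [0,0,0,-25,20,0,85],
    [0,0,0,-25,20,0,85]
  ]
}}

```text
time: 25.97
ee_pos: [445.1, 287.9, 185.3]
tool_rot: [-180.0, -0.0, 0.0]
contact_force: [0.7, 0.3, 0.4]
opening: 0.997
gripper_force: 0.0
```

{"op": "drive_tool", "data": {
  "targets": [
    [0,0,0,-25,20,0,85],
    [0,0,0,-25,20,0,85],
    [0,0,0,0,0,0,85],
    [0,0,0,0,0,0,85],
    [0,0,0,0,0,0,85]
  ]
}}

```text
time: 26.38
ee_pos: [396.6, 249.0, 185.8]
tool_rot: [-179.9, -0.1, -0.0]
contact_force: [-0.3, 0.5, 0.5]
opening: 0.997
gripper_force: 0.0
```

```bash
python3 - <<'E'
from m import *
c=cap('side'); cv2.imwrite('pics/s5.png',cv2.resize(c['pixels'][110:230,230:390,::-1],None,fx=5,fy=5,interpolation=cv2.INTER_CUBIC))
print((proj(c,[[521,348,142],[521,348,16]])-[230,110])*5)
E
```

```text
[[360.36777429 219.13339627]
 [369.42534656 422.44152543]]
```

View pics/s5.png

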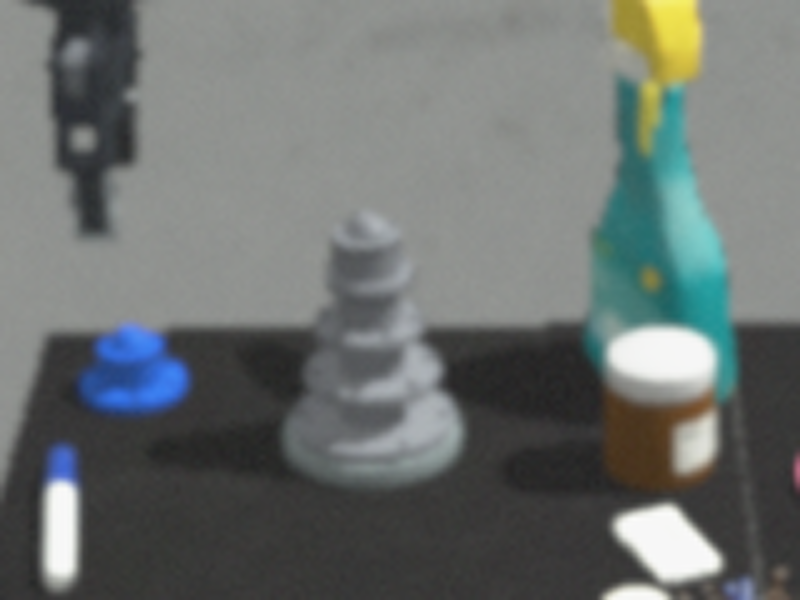

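All four caps are stacked straight and level. The tip is at crop (365,215), against (360,219) predicted for full seating, and the gripper is clear.

```bash
python3 -c "
from station import workorder
print(workorder.hand_in())"
```

```text
the job is handed in; nothing more can be done
None
```

The four flanged caps are stacked on the stand from largest to smallest, level and seated in the final side view; I left the two plain plugs alone and handed the job in (no verdict was returned).

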